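Flick the plating turntable and brake it at the gate

TASK

Bearing check on the dish turntable: with a fingertip flick the disc by its rim lug so that it spins by itself and the lug runs past the two-post gate at least once with nothing touching the disc; on a later pass brake it with a fingertip on the disc so that the lug stops in the gate, between the two posts. Finish while still holding the disc there under the pressing fingertip. Do not push or drag the lug into the gate (keep off the disc while the lug is shortly before or after the gate), do not touch the dish, and leave the other things where they stand.

Things in the scene. Friction and masses are not known exactly. Their poses are not given: they have to be found in the camera images.
- disc_centre (a point): centre of the level top of the turntable's plain grey disc, on its upright axis, 70 mm above the worktop. The disc is 190 mm across, 12 mm thick and turns freely on a fixed grey base. Dish and clips fill the middle out to 53 mm from the axis: the bare ring, where to brake, lies 53 to 95 mm from the axis. Frame of the base: -x points to the gate.
- lug (a point): centre of the one dark steel lug that stands out from the disc's rim like a tooth, from 95 to 135 mm from the axis, 14 mm wide along the rim, 46 to 70 mm above the worktop (top flush with the disc's). This point lies 120 mm from the axis, 58 mm up, and goes round with the disc. At the start the disc stands still, the lug 90 degrees or more from the gate.
- gate (a point): fixed point, 120 mm from the axis, 58 mm up: where the lug's centre is when exactly in the gate. Two steel posts, 12 mm thick, tops 70 mm up, stand 153 mm from the axis, 16 degrees to either side, just outside the lug's path: the lug passes freely. The base, under 20 mm high, is a round foot 164 mm across with a tongue 118 mm wide out to 170 mm under the gate.
- disc (a joint): turn of the disc in rad, counted on over full turns: 0 or any multiple of 6.283 is the lug exactly in the gate; grows counter-clockwise seen from above. May be spun either way. Inertia about 0.004 kg m2; slight drag: it loses roughly 15 % of its speed a second and coasts two to three turns from 3 rad/s. A few newtons of fingertip on the disc stop it at once.
- dish: closed round dish fixed in the middle of the disc, 91 mm across, 15 mm high, with three small clips 10 mm high round it; the dish is not to be touched. Origin under its centre.
- tube_rack: loose bystander: orange tube rack, 78x146x62 mm, origin under its centre
- small_bottle: loose bystander: small white bottle, 52 mm across, 78 mm high, origin under its centre
- carton: loose bystander: white carton, 63x147x62 mm, origin under its centre. Tall fixed things stand beyond it on the left: a waste carton over 300 mm high behind it, and bottles up to 205 mm high left of it; come to the turntable from above, clear of them.

How it is judged:
By the outcome, as a careful person would: the job done as asked, in the order asked, and still so for the second after the job is handed in, while the arm keeps its last pose, push and grip.
It also fails if it takes over 48 s, if anything falls off the work surface, if the arm or the gripper's body presses on something with over 40 N, if the wrist force passes 120 N, or if a joint passes its speed limit or range.

ROBOT

A 6-joint arm with a two-finger parallel gripper is mounted at the origin on a cart in front of the work surface, level with it; the furniture and walls round the work are solid. World frame = base frame: x ahead of the robot, y to its left, z up, the work surface at z = 0. Lengths are in m, angles in rad, forces in N, time in s.
With the tool pointing down it reaches from about 0.375 to 0.975 m from the base axis. Payload 3.8 kg.
Tool frame: the origin (TCP) lies on the centre line of the jaws, within the pads' length; the fingertips stand 8 mm ahead of it and the grasp point (between the pads) lies 11 mm behind it; z points along the fingers, y is the direction in which the jaws open and shut (so a half turn about z gives the same grasp; the last joint's range is limited). The gripper opens to 85 mm and grips with 20 to 120 N. Pads are 22 mm wide; open, the fingers measure 114 mm over their backs; the gripper's body (76 mm by 85 mm) begins 54 mm behind the grasp point. The pads swing forward as they close: fully open they stand 13 mm farther back than shut.
Start: joints at [1.289, 0.264, 1.604, -0, 1.274, -0.037], TCP at [0.164, 0.655, 0.239] pointing down, gripper open.
Joint ranges: [-2.63, 2.63], [-0.94, 2.18], [0.31, 2.57], [-1.31, 4.45], [0, 2.66], [-2.55, 2.55]. Speed limits (rad/s): [2.57, 2.57, 3.14, 3.14, 3.14, 3.14].

INTERFACE

Orientations are given as a rotation vector (axis times angle).
In Python, from workcell import * gives the robot as it stands.
- The arm moves only by the tool play_rows, never from a script. Its arguments are lists of equal length, an entry for each row: "slide": the shift along the tool's x, y, z in cm, a list of three; "delta_rot": the turn, a rotation vector about the tool's x, y, z in rad, a list of three. In form: {"slide": [[x, y, z], ...], "delta_rot": [[wx, wy, wz], ...]}. A call has 1 to 12 rows; each row is the pose to reach, as a shift and turn from the pose measured when the call began, along the tool's axes at that moment; what a row does not reach only later rows make up. A row lasts 1/12 s, in which the tool goes at most 41.7 mm and 7.16 degrees, less where a joint would pass 70% of its speed; a pose out of reach is approached as far as the arm can. A call with a gripper value outside its range is refused whole. "hand" is the opening, from 0 (shut) to 1 (fully open), set as the call begins (left out, the last holds). The fingers move at their own pace and stop on an object; "force" is the grip in N (left out, the last holds). Time passes only in rows, so rows that repeat a pose let the fingers close. It gives the time, the measured TCP pose, the force and the opening at its end, in the units of the state.
- read_state(): the state, without advancing time (a new reading comes with each control period).
- read_camera(name): name is "scene" or "top" or "wrist"; returns a dict with "image" (384x512x3 uint8, red, green, blue), "depth" (384x512 float32, m along the optical axis (not along the pixel's ray), 0 where there is no reading), "fovy" (degrees; the focal length in pixels is half the picture's height over the tangent of half this angle, whatever the lens; pixels are square), "cx", "cy" (the principal point, pixels), "k1" (the pictures are not rectified: a ray, as slopes to the right and down, at radius r is drawn at 1 + k1 r^2 times it, then the intrinsics apply), "world_from_camera" (4x4, takes a point from camera to world coordinates); the wrist camera has in their place "hand_eye" (4x4, takes a point from camera to tool coordinates, whose origin is the TCP and whose axes are the flange's). Camera axes: x right, y up, looking along -z (the intrinsics and any distortion apply to the point x, -y, -z); pixel columns grow to the right and rows downward; lengths in m; the calibration is good to about 2 mm. A picture is of the moment at which its call begins: read the wrist's pose just before it.
- finish_job(): hands the job in, once; it reports no verdict.
Trained networks look in a picture, given as the dict that the camera call returned (one of the last four; its "shot" number tells which), for a name from the list of things; names that differ only in an ending like _2 or _b are one class to them, and where a whole thing is asked for, a point or a joint stands for the part that bears it (a point fixed in the world has none). Each returns a list of dicts, best first, with "conf" (0 to 1); they miss things now and then, are a little off and sometimes report something else, mostly with a low value. They report only what shows in the picture. A call takes as long as a camera call.
- spot_in(target, picture): "bbox" ([centre column, centre row, width, height] in pixels, round what is visible of it).
- landmark_of(target, picture): "at" ([column, row] in pixels: a listed point, or the origin of a listed thing).
The state is a dict: "time": time; "q": joint angles; "joint_vel": joint speeds; "joint_torque": joint torques, N m; "tool_pos": TCP position; "tcp_rot": TCP orientation; "wrist_force": force on the tool from outside, world axes, zero at the start; "torque": the same for the moment, N m; "width": opening from 0.0 (shut) to 1.0 (fully open).
Only numpy, scipy, OpenCV 4.12 (cv2) and the standard library are available. Lean on these libraries where they do the work, as an engineer would, in place of code of your own. Each camera call takes 0.05 s, during which the arm holds its last target.

## Working session

There is one attempt and no reset: what is moved stays moved. The work goes in short steps, Python scripts to look and compute and a tool call to move; the robot and the scene stay as the last step left them, time stands still between calls to the robot, and variables do not carry over. Pictures are saved under pics/ and viewed, and the job is handed in when it is done.

Besides the shell and the picture viewer there is one more tool, called after "Call:" as name(argument=value, ...) on one line, values as JSON. play_rows: Moves the arm, as the interface text tells. Its arguments: {"type":"object","properties":{"slide":{"type":"array"},"delta_rot":{"type":"array"},"hand":{"type":"number"},"force":{"type":"number"}},"required":["slide","delta_rot"]}

```bash
ls; mkdir -p pics; cat > h.py <<'E'
from workcell import *
import numpy as np, cv2
from scipy.spatial.transform import Rotation as R
def K(p):
    h,w=p['image'].shape[:2]; f=h/2/np.tan(np.radians(p['fovy'])/2)
    return np.array([[f,0,p['cx']],[0,f,p['cy']],[0,0,1]]),np.array([p['k1'],0,0,0,0.])
def ray(p,uv,T=None):
    k,d=K(p); n=cv2.undistortPoints(np.array([[uv]],float),k,d)[0,0]
    T=p['world_from_camera'] if T is None else T
    return T[:3,3],T[:3,:3]@np.array([n[0],-n[1],-1])
def at_z(p,uv,z,T=None):
    o,d=ray(p,uv,T); return o+d*(z-o[2])/d[2]
def proj(p,X,T=None):
    T=p['world_from_camera'] if T is None else T
    c=np.linalg.inv(T)@np.append(X,1); k,d=K(p)
    return cv2.projectPoints(np.array([[c[0],-c[1],-c[2]]]),np.zeros(3),np.zeros(3),k,d)[0].ravel()
def save(p,n): cv2.imwrite('pics/'+n+'.png',p['image'][:,:,::-1])
E
python3 - <<'E'
from h import *
s=read_state(); print(s)
for n in ['scene','top']:
    p=read_camera(n); save(p,n+'0'); print(n,p['fovy'],p['k1'],p['world_from_camera'].round(3).tolist())
    for t,z in [('disc_centre',.07),('lug',.058),('gate',.058),('tube_rack',0),('small_bottle',0),('carton',0),('dish',.07)]:
        for r in landmark_of(t,p)[:2]: print(t,r['conf'],np.round(r['at'],1),at_z(p,r['at'],z).round(4))
E
```

```text
pics
{'time': 0.0, 'q': array([ 1.28909276e+00,  2.64753339e-01,  1.60538718e+00,  1.26285837e-05,
        1.27369116e+00, -3.69312127e-02]), 'joint_vel': array([-0.00083253, -0.00111529,  0.00088441, -0.00081103,  0.00189513,
       -0.00057014]), 'joint_torque': array([-1.48034767e-03, -5.15137625e+01, -3.67306602e+01, -2.45068704e-04,
        1.33697205e-02, -8.35804940e-06]), 'tool_pos': array([0.16339536, 0.65418658, 0.23795476]), 'tcp_rot': array([-0.38348914, -3.11772704,  0.00346908]), 'wrist_force': array([-0.67866688,  0.27662083,  0.24432358]), 'torque': array([ 0.01676247,  0.01173594, -0.00024199]), 'width': 0.996521280740203}
scene 45.53731196842725 -0.04861524404039883 [[0.796, 0.291, -0.532, -0.22], [-0.606, 0.36, -0.71, -1.083], [-0.015, 0.887, 0.462, 0.723], [0.0, 0.0, 0.0, 1.0]]
disc_centre 0.7 [248.9 185.3] [0.567  0.0147 0.07  ]
lug 0.61 [229.1 173.3] [0.5846 0.1574 0.058 ]
tube_rack 0.64 [365.8 266.8] [ 0.5988 -0.4632  0.    ]
small_bottle 0.59 [303.5 276.2] [ 0.4423 -0.3902  0.    ]
carton 0.72 [224.  174.1] [0.6354 0.2718 0.    ]
dish 0.6 [248.6 186. ] [0.5631 0.011  0.07  ]
top 56.82637419827743 0.03557510949581443 [[-0.008, 0.988, -0.151, 0.332], [-1.0, -0.008, 0.003, -0.088], [0.001, 0.151, 0.989, 1.264], [0.0, 0.0, 0.0, 1.0]]
disc_centre 0.55 [223.6 184.5] [0.5574 0.0309 0.07  ]
lug 0.61 [191.1 177.9] [0.5837 0.1445 0.058 ]
lug 0.27 [338.8 220.6] [ 0.432  -0.3602  0.058 ]
gate 0.6 [218.2 218. ] [0.4439 0.0496 0.058 ]
tube_rack 0.62 [362.9 179.9] [ 0.5836 -0.4663  0.    ]
small_bottle 0.55 [338.8 219.7] [ 0.44   -0.3734  0.    ]
carton 0.91 [164.3 169.1] [0.6291 0.2534 0.    ]
dish 0.79 [225.3 184.3] [0.5581 0.0251 0.07  ]
```

View pics/scene0.png

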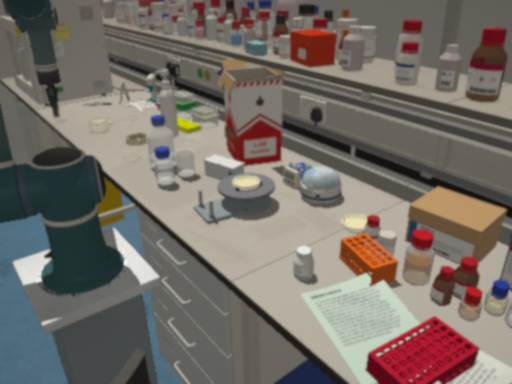

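View pics/top0.png

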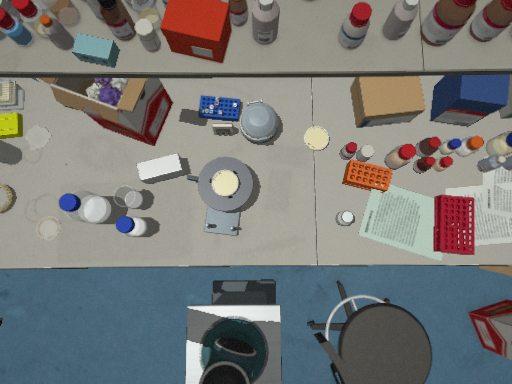

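The disc shows at about (226,184) in the top view, its gate toward the robot at (221,222), and the lug on the left at (191,178), next to the carton. I'll refine these.

```bash
python3 - <<'E'
from h import *
p=read_camera('top'); q=read_camera('scene')
for n,pp,(a,b,c,d) in [('topz',p,(125,150,280,250)),('scz',q,(170,150,300,230))]:
    cv2.imwrite('pics/'+n+'.png',cv2.resize(pp['image'][b:d,a:c,::-1],None,fx=5,fy=5,interpolation=cv2.INTER_CUBIC))
# depth cloud
h,w=p['depth'].shape
for nm,pp in [('top',p),('scene',q)]:
    k,dd=K(pp); T=pp['world_from_camera']
    vv,uu=np.mgrid[0:h,0:w]; uv=np.stack([uu,vv],-1).reshape(-1,1,2).astype(float)
    n=cv2.undistortPoints(uv,k,dd)[:,0]; D=pp['depth'].reshape(-1)
    P=np.stack([n[:,0]*D,-n[:,1]*D,-D],1)@T[:3,:3].T+T[:3,3]
    np.save(nm+'P.npy',P)
    m=(D>0)&(abs(P[:,2]-.07)<.006)&(np.hypot(P[:,0]-.558,P[:,1]-.025)<.15)
    Q=P[m]; print(nm,m.sum(),np.median(Q,0),Q.min(0),Q.max(0))
    m=(D>0)&(P[:,2]>.079)&(P[:,2]<.1)&(np.hypot(P[:,0]-.558,P[:,1]-.025)<.07)
    Q=P[m]; print('dish',m.sum(),Q.mean(0),Q.min(0),Q.max(0))
E
```

```text
top 1807 [0.55940416 0.02862414 0.07055679] [ 0.40912097 -0.06632755  0.06409007] [0.65521512 0.15675466 0.07594285]
dish 564 [0.56190348 0.02566174 0.08516369] [ 0.51232176 -0.0194046   0.07902933] [0.60507368 0.07610955 0.09104979]
scene 923 [ 0.53840606 -0.00243621  0.07228626] [ 0.41088851 -0.07226946  0.06400305] [0.66019486 0.15753603 0.0759839 ]
dish 329 [0.55858339 0.02135597 0.08618361] [ 0.51173108 -0.0214798   0.07906639] [0.60788404 0.07416313 0.09211544]
```

View pics/topz.png

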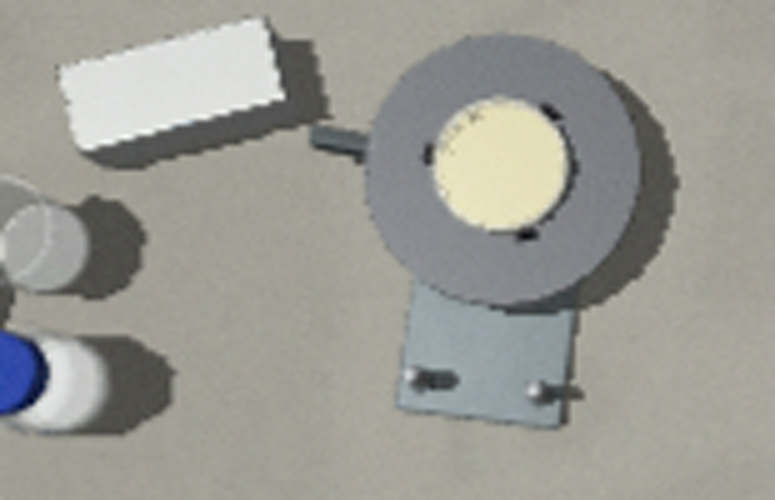

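View pics/scz.png

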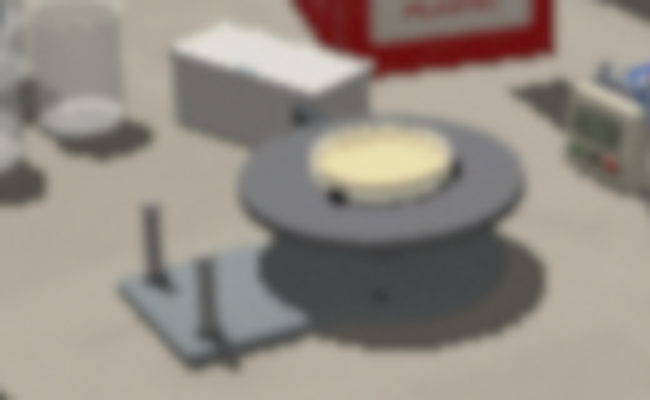

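```bash
cat > geo.py <<'E'
from h import *
from scipy.optimize import least_squares
p=read_camera('top')
f=lambda x,y:(125+(x+.5)/5-.5,150+(y+.5)/5-.5)
im=cv2.resize(p['image'][150:250,125:280],None,fx=5,fy=5,interpolation=cv2.INTER_CUBIC).astype(int)
hsv=cv2.cvtColor(im.clip(0,255).astype(np.uint8),cv2.COLOR_RGB2HSV)
print('rgb disc',im[169,395],im[60,500],'bench',im[30,400],'tongue',im[340,490])
pts=[]
for a in np.radians(np.arange(0,360,5)):
    deg=np.degrees(a)
    if 165<deg<215 or deg<95 or deg>350: # skip lug, shadow-sides (x right,y down)
        pass
    prof=np.array([im[int(round(169+r*np.sin(a))),int(round(502+r*np.cos(a)))].astype(float) for r in range(110,170)])
    g=np.linalg.norm(np.diff(cv2.blur(prof,(1,5)),axis=0),axis=1)
    i=g[:].argmax(); pts.append((deg,110+i+.5,*at_z(p,f(502+(110.5+i)*np.cos(a),169+(110.5+i)*np.sin(a)),.07)[:2]))
P=np.array(pts)
r=least_squares(lambda c:np.hypot(P[:,2]-c[0],P[:,3]-c[1])-c[2],[.557,.025,.095],loss='soft_l1',f_scale=.001)
print(r.x, 'res',np.abs(r.fun).mean())
r=least_squares(lambda c:np.hypot(P[:,2]-c[0],P[:,3]-c[1])-.095,[.557,.025],loss='soft_l1',f_scale=.001); print(r.x)
C=r.x
for nm,x,y,z in [('postL',413,376,.07),('postR',537,389,.07),('lugout',313,137,.07),('lugin',366,147,.07),('tongL',399,407,.018),('tongR',560,427,.018)]:
    w=at_z(p,f(x,y),z)[:2]; d=w-C; print(nm,w.round(4),np.hypot(*d).round(4),np.degrees(np.arctan2(d[1],d[0])).round(1))
E
python3 geo.py
```

```text
rgb disc [135 137 140] [124 129 132] bench [167 165 154] tongue [153 165 167]
[0.5610508  0.02524184 0.09628506] res 0.003500619546139641
[0.56166596 0.02625198]
postL [0.4202 0.0848] 0.1531 157.5
postR [0.4108 0.0016] 0.1529 -170.7
lugout [0.5844 0.1556] 0.1313 80.0
lugin [0.5772 0.1192] 0.0943 80.5
tongL [0.4025 0.1018] 0.1762 154.6
tongR [ 0.3876 -0.0107] 0.1779 -168.0
```

```bash
python3 - <<'E'
from h import *
for n in ['top','scene']:
    P=np.load(n+'P.npy')
    for x0 in np.arange(.1,.9,.1):
        print(n,round(x0,1),[ (round(float(P[m][:,2].max()),2) if (m:=(abs(P[:,0]-x0-.05)<.05)&(abs(P[:,1]-y0-.05)<.05)&(P[:,2]<1)).any() else None) for y0 in np.arange(-.2,.8,.1)])
# carton corners
P=np.load('topP.npy'); m=(abs(P[:,2]-.062)<.006)&(P[:,1]>.16)&(P[:,1]<.36)&(P[:,0]>.55)&(P[:,0]<.72)
print(cv2.boxPoints(cv2.minAreaRect(P[m][:,:2].astype(np.float32))))
s=read_state(); Rt=R.from_rotvec(s['tcp_rot']); 
g=np.array([.535,.137,.33]); print('up',Rt.inv().apply([0,0,.12])*100,'goal',Rt.inv().apply(g-s['tool_pos'])*100)
print('rot',(Rt.inv()*R.from_matrix(np.array([[-1,0,0],[0,1,0],[0,0,-1]]).T)).as_rotvec(), Rt.as_matrix().round(3))
p=read_camera('wrist'); print(p['hand_eye'].round(3),p['fovy']); save(p,'w0')
E
```

```text
top 0.1 [0.01, 0.02, 0.27, 0.01, -0.88, -0.88, -0.88, 0.26, 0.26, -0.88]
top 0.2 [0.01, 0.01, 0.01, 0.01, 0.01, 0.01, 0.01, 0.01, 0.01, 0.01]
top 0.3 [0.01, 0.02, 0.02, 0.01, 0.01, 0.14, 0.01, 0.01, 0.01, 0.01]
top 0.4 [0.01, 0.08, 0.08, 0.02, 0.01, 0.15, 0.22, 0.21, 0.01, 0.03]
top 0.5 [0.01, 0.09, 0.09, 0.08, 0.07, 0.1, 0.21, 0.15, 0.01, 0.03]
top 0.6 [0.01, 0.08, 0.09, 0.07, 0.07, 0.31, 0.01, 0.01, 0.01, 0.12]
top 0.7 [0.42, 0.42, 0.42, 0.42, 0.47, 0.47, 0.43, 0.42, 0.01, 0.11]
top 0.8 [0.55, 0.55, 0.52, 0.53, 0.56, 0.52, 0.53, 0.5, 0.02, 0.09]
scene 0.1 [0.01, 0.01, 0.01, 0.01, None, 0.65, 0.64, 0.63, 0.58, 0.33]
scene 0.2 [0.01, 0.0, 0.01, 0.01, 0.01, 0.01, 0.0, 0.6, 0.62, None]
scene 0.3 [0.01, 0.02, 0.02, 0.01, 0.01, 0.14, 0.0, 0.0, 0.01, 0.01]
scene 0.4 [0.01, 0.07, 0.08, 0.01, 0.09, 0.14, 0.21, 0.21, 0.01, 0.03]
scene 0.5 [0.01, 0.09, 0.09, 0.08, 0.07, 0.1, 0.21, -0.0, 0.0, 0.03]
scene 0.6 [0.01, 0.08, 0.09, 0.07, 0.07, 0.31, 0.01, 0.0, 0.01, 0.31]
scene 0.7 [0.42, 0.51, 0.5, 0.42, 0.47, 0.47, 0.42, 0.42, 0.43, 0.42]
scene 0.8 [0.55, 0.55, 0.52, 0.55, 0.56, 0.54, 0.53, 0.54, 0.53, 0.55]
[[0.57487833 0.31929812]
 [0.61173177 0.17623757]
 [0.7413455  0.209627  ]
 [0.7044921  0.35268754]]
up [-3.70054538e-04  5.89256317e-04 -1.20000000e+01] goal [-48.5849003  -41.23970009  -9.06847826]
rot [ 4.50843079e-05  3.66946161e-05 -2.44820583e-01] [[-0.97   0.242  0.   ]
 [ 0.242  0.97   0.   ]
 [-0.     0.    -1.   ]]
[[-0.     0.956  0.294  0.075]
 [ 1.     0.001 -0.001  0.001]
 [-0.001  0.294 -0.956 -0.134]
 [ 0.     0.     0.     1.   ]] 67.6650784410547
```

View pics/w0.png

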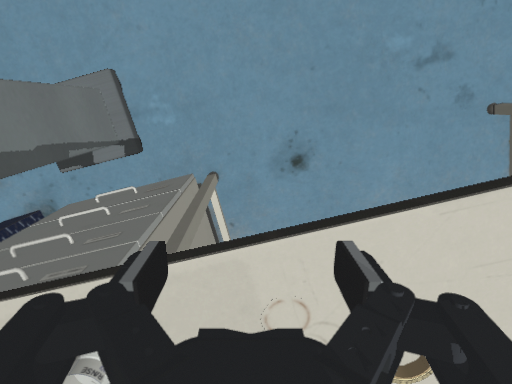

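Call:
play_rows(slide=[[0,0,-3],[-2,-1.7,-6],[-5,-4.2,-8],[-8.1,-6.9,-9],[-11.2,-9.5,-9],[-14.3,-12.1,-9],[-17.4,-14.8,-9],[-20.5,-17.4,-9],[-23.6,-20,-9],[-26.7,-22.7,-9],[-29.8,-25.3,-9],[-32.9,-27.9,-9]], delta_rot=[[0,0,0],[0,0,-0.02],[0,0,-0.04],[0,0,-0.06],[0,0,-0.08],[0,0,-0.1],[0,0,-0.12],[0,0,-0.14],[0,0,-0.16],[0,0,-0.18],[0,0,-0.2],[0,0,-0.22]], hand=0, force=40)

```text
time: 2.0
tool_pos: [0.4159, 0.3027, 0.3297]
tcp_rot: [0.037, 3.141, 0.001]
wrist_force: [0.6, 0.7, 0.1]
width: -0.002
```

```bash
cat > st.py <<'E'
from h import *
import sys
s=read_state(); Rt=R.from_rotvec(s['tcp_rot'])
print(round(s['time'],3),s['tool_pos'].round(4),'w',s['width'],'F',s['wrist_force'].round(2),'vel',np.abs(s['joint_vel']).max().round(2))
g=np.array([float(v) for v in sys.argv[1:4]])
print('slide cm',(Rt.inv().apply(g-s['tool_pos'])*100).round(2),'rot',(Rt.inv()*R.from_matrix(np.array([[-1,0,0],[0,1,0],[0,0,-1]]).T)).as_rotvec().round(3))
E
python3 st.py .535 .137 .33
```

```text
2.0 [0.4159 0.3027 0.3297] w -0.0017590401193039189 F [0.57 0.73 0.06] vel 1.17
slide cm [-12.3  -16.28  -0.03] rot [ 0.001  0.001 -0.024]
```

Call:
play_rows(slide=[[-2.4,-3.2,0],[-4.9,-6.5,0],[-7.4,-9.8,0.5],[-9.8,-13,1],[-12.3,-16.3,2],[-12.3,-16.3,3],[-12.3,-16.3,3]], delta_rot=[[0,0,-0.01],[0,0,-0.02],[0,0,-0.024],[0,0,-0.024],[0,0,-0.024],[0,0,-0.024],[0,0,-0.024]])

```text
time: 2.58
tool_pos: [0.5347, 0.1346, 0.2971]
tcp_rot: [-0.006, -3.138, 0.0]
wrist_force: [-1.2, 0.2, -0.2]
width: -0.007
```

```bash
python3 - <<'E'
from h import *
s=read_state(); p=read_camera('wrist'); save(p,'w1')
T=np.eye(4); T[:3,:3]=R.from_rotvec(s['tcp_rot']).as_matrix(); T[:3,3]=s['tool_pos']; T=T@p['hand_eye']
print(s['time'],s['tool_pos'],s['joint_vel'].round(3))
np.save('Tw1.npy',T)
for t,z in [('disc_centre',.07),('lug',.058),('gate',.058),('dish',.07)]:
    for r in landmark_of(t,p)[:2]: print(t,r['conf'],np.round(r['at'],1),at_z(p,r['at'],z,T).round(4))
im=p['image'][:,:,::-1].copy()
C=np.array([.5616,.0262])
for a in range(0,360,4):
    u=proj(p,[C[0]+.095*np.cos(np.radians(a)),C[1]+.095*np.sin(np.radians(a)),.07],T)
    cv2.circle(im,tuple(int(round(v)) for v in u),1,(0,0,255),-1)
for a in (157.5,189.3,80.2):
  r=.153 if a>100 else .115
  u=proj(p,[C[0]+r*np.cos(np.radians(a)),C[1]+r*np.sin(np.radians(a)),.07],T)
  cv2.circle(im,tuple(int(round(v)) for v in u),2,(0,255,0),-1)
cv2.imwrite('pics/w1o.png',im)
E
python3 st.py .535 .137 .33
```

```text
2.5833 [0.53471561 0.13461237 0.29705987] [ 0.052 -0.023 -0.004  0.019  0.037  0.011]
disc_centre 0.87 [167.3 188. ] [0.5661 0.0261 0.07  ]
lug 0.81 [255.3 197.1] [0.5832 0.1422 0.058 ]
gate 0.71 [176.5  86.3] [0.4393 0.0452 0.058 ]
dish 0.58 [167.7 184.4] [0.5612 0.027  0.07  ]
2.833 [0.5347 0.1383 0.3006] w -0.0002204472749127571 F [ 0.33 -0.35  0.63] vel 0.01
slide cm [-0.03 -0.12 -2.94] rot [0.001 0.002 0.002]
```

View pics/w1o.png

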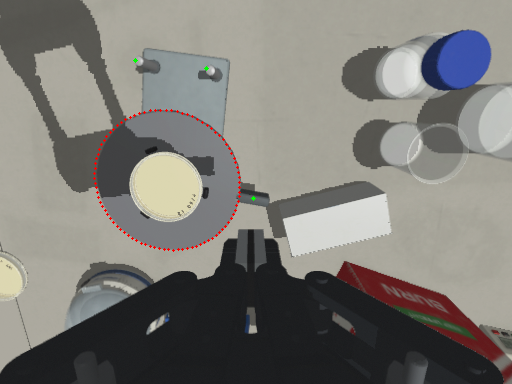

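Call:
play_rows(slide=[[-0.9,-1.2,3.5],[-1.8,-2.4,7.3],[-2.69,-3.61,11.2],[-2.69,-3.61,15],[-2.69,-3.61,18.5],[-2.69,-3.61,20.5],[-2.69,-3.61,21.2],[-2.69,-3.61,21.2]], delta_rot=[[0,0,0],[0,0,0],[0,0,0],[0,0,0],[0,0,0],[0,0,0],[0,0,0],[0,0,0]])

```text
time: 3.5
tool_pos: [0.5604, 0.1034, 0.087]
tcp_rot: [0.007, -3.14, -0.001]
wrist_force: [0.7, -1.2, 0.3]
width: 0.002
```

```bash
python3 - <<'E'
from h import *
p=read_camera('top'); q=read_camera('scene')
a=cv2.resize(p['image'][140:260,120:290,::-1],None,fx=4,fy=4); b=cv2.resize(q['image'][140:240,170:310,::-1],None,fx=4,fy=4)
cv2.imwrite('pics/t2.png',a); cv2.imwrite('pics/s2.png',b)
E
python3 st.py .5616 .1022 .078
```

```text
3.6 [0.5633 0.1035 0.0905] w -0.005451203830636921 F [0.12 0.19 0.84] vel 0.02
slide cm [ 0.18 -0.13  1.25] rot [0.002 0.005 0.004]
```

View pics/t2.png

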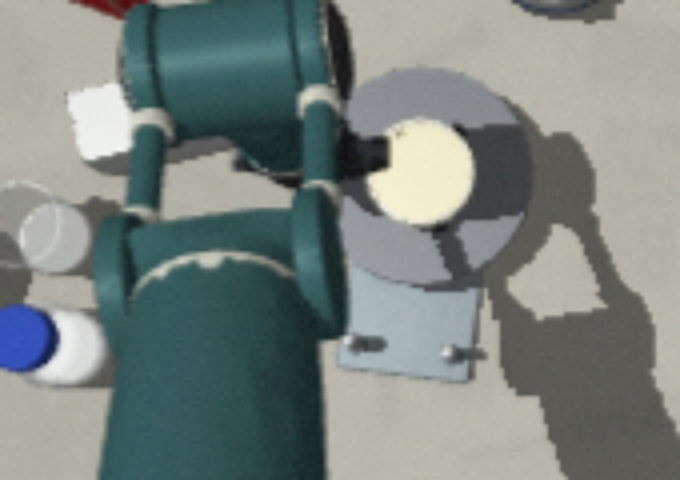

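View pics/s2.png

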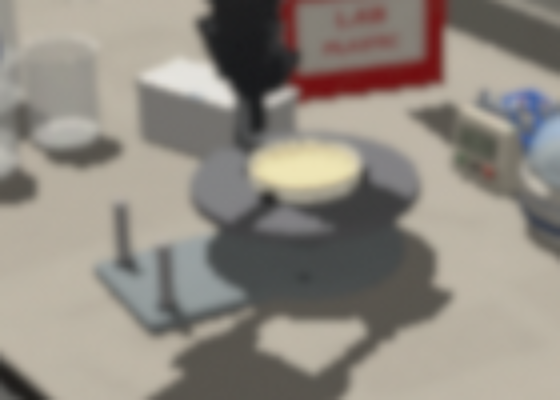

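Call:
play_rows(slide=[[0.1,0,0.9],[0.1,0,1.3],[0.1,0,1.5],[0.1,0,1.5]], delta_rot=[[0,0,0],[0,0,0],[0,0,0],[0,0,0]])

```text
time: 3.93
tool_pos: [0.5649, 0.104, 0.0781]
tcp_rot: [-0.006, 3.132, 0.004]
wrist_force: [0.4, 1.0, 7.4]
width: -0.003
```

```bash
python3 st.py .5616 .1022 .078;python3 -c "
from h import *
for i in range(6):
    read_camera('top'); s=read_state(); print(s['tool_pos'].round(4),s['wrist_force'].round(2),s['q'].round(4))"
```

```text
3.933 [0.5649 0.104  0.0781] w -0.002788579532340635 F [0.37 1.   7.36] vel 0.01
slide cm [ 0.33 -0.18  0.  ] rot [0.003 0.01  0.004]
[0.5647 0.104  0.0781] [-0.58  0.85  5.99] [ 1.3810e-01  2.2200e-01  1.9762e+00  1.5000e-03  9.3340e-01 -1.4373e+00]
[0.5647 0.104  0.078 ] [0.08 0.83 7.77] [ 1.3800e-01  2.2190e-01  1.9763e+00  1.6000e-03  9.3340e-01 -1.4373e+00]
[0.5647 0.104  0.0781] [0.06 1.35 6.1 ] [ 1.3800e-01  2.2190e-01  1.9763e+00  1.6000e-03  9.3340e-01 -1.4373e+00]
[0.5647 0.104  0.0781] [1.32 1.23 5.93] [ 1.3800e-01  2.2190e-01  1.9763e+00  1.6000e-03  9.3340e-01 -1.4373e+00]
[0.5647 0.104  0.0781] [-0.26  0.77  6.03] [ 1.3800e-01  2.2180e-01  1.9763e+00  1.6000e-03  9.3340e-01 -1.4373e+00]
[0.5647 0.104  0.0781] [-0.47  1.71  6.39] [ 1.3800e-01  2.2190e-01  1.9763e+00  1.6000e-03  9.3340e-01 -1.4373e+00]
```

Call:
play_rows(slide=[[0,0,-3],[0.7,1.2,-4.5],[1.5,2.7,-4.5],[2,3.6,-4],[2,3.6,-1.5],[2,3.6,1],[2,3.6,1.8],[2,3.6,1.8],[2,3.6,1.8]], delta_rot=[[0,0,0],[0,0,0],[0,0,0],[0,0,0],[0,0,0],[0,0,0],[0,0,0],[0,0,0],[0,0,0]])

```text
time: 4.98
tool_pos: [0.544, 0.1398, 0.0592]
tcp_rot: [-0.006, 3.134, 0.003]
wrist_force: [-0.2, -0.6, 0.8]
width: -0.002
```

```bash
python3 - <<'E'
from h import *
q=read_camera('scene');p=read_camera('wrist');s=read_state()
T=np.eye(4); T[:3,:3]=R.from_rotvec(s['tcp_rot']).as_matrix(); T[:3,3]=s['tool_pos']; T=T@p['hand_eye']
save(p,'w3')
for r in landmark_of('lug',p)[:2]: print(r['conf'],np.round(r['at']),at_z(p,r['at'],.058,T))
b=cv2.resize(q['image'][120:240,170:310,::-1],None,fx=4,fy=4)
cv2.imwrite('pics/s3.png',b)
E
python3 st.py .56 .141 .06
```

```text
0.72 [259. 303.] [0.58075891 0.14606037 0.058     ]
5.133 [0.546  0.1401 0.0614] w 0.0023213334236058 F [ 0.13 -0.7   1.02] vel 0.01
slide cm [-1.39  0.08  0.15] rot [0.003 0.012 0.003]
```

View pics/s3.png

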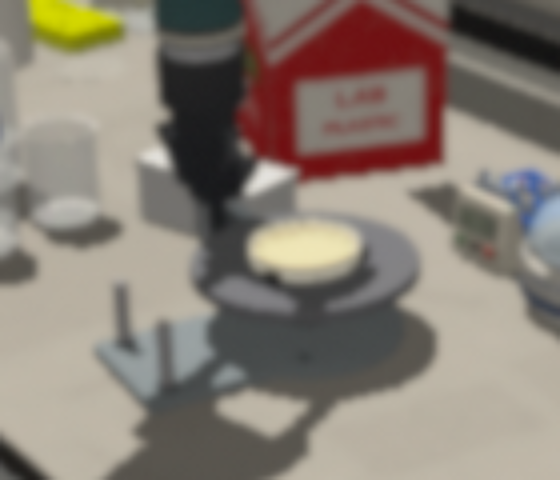

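View pics/w3.png

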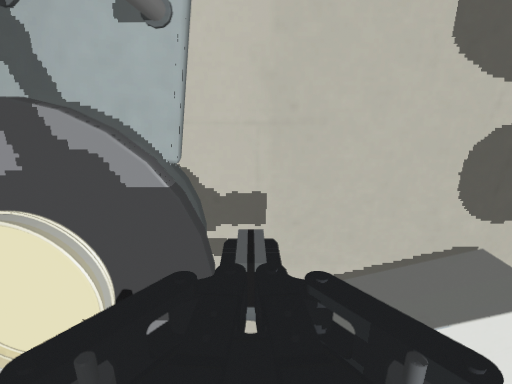

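Call:
play_rows(slide=[[-1.0,0.2,0.1],[-1.8,0.2,0.1],[-3.4,0.1,0.1],[-6.2,-0.4,0.1],[-8.8,-2.0,0.1],[-9.6,-2.2,-1.5],[-9.6,-2.2,-5],[-7.5,-2.8,-6.5],[-4.5,-3.5,-6.5],[-2,-3.7,-6],[-1.6,-3.7,-4.5],[-1.6,-3.7,-3.2]], delta_rot=[[0,0,0],[0,0,0],[0,0,0],[0,0,0],[0,0,0],[0,0,0],[0,0,0],[0,0,0],[0,0,0],[0,0,0],[0,0,0],[0,0,0]])

```text
time: 6.13
tool_pos: [0.5622, 0.103, 0.0944]
tcp_rot: [-0.005, 3.127, 0.006]
wrist_force: [0.6, 0.5, -0.4]
width: -0.001
```

```bash
cat > trk.py <<'E'
from h import *
import sys,pickle
N=int(sys.argv[1]); out=[]
for i in range(N):
    s=read_state(); p=read_camera('top'); out.append((s['time'],p))
    C=np.array([.5616,.0262]); rs=landmark_of('lug',p)
    for r in rs[:1]:
        w=at_z(p,r['at'],.058)[:2]-C
        print(round(s['time'],3),round(r['conf'],2),np.hypot(*w).round(3),np.degrees(np.arctan2(w[1],w[0])).round(1))
    if not rs: print(round(s['time'],3),'none')
    save(p,'k%05d'%round(s['time']*1000))
pickle.dump(out,open('trk%05d.pkl'%round(out[0][0]*1000),'wb'))
s=read_state(); print(s['time'],s['tool_pos'].round(4),s['wrist_force'].round(1))
E
python3 trk.py 4
```

```text
6.133 0.75 0.119 -67.7
6.233 0.93 0.129 -84.4
6.333 0.78 0.119 -104.9
6.433 0.81 0.12 -118.0
6.5333 [0.5631 0.1032 0.0942] [ 1.4 -0.1  0.2]
```

```bash
python3 trk.py 12
```

```text
6.533 0.61 0.117 -135.1
6.633 0.63 0.127 -150.9
6.733 0.77 0.128 -169.4
6.833 0.6 0.127 176.2
6.933 0.73 0.128 160.8
7.033 0.89 0.132 147.2
7.133 0.94 0.12 136.7
7.233 0.84 0.122 116.7
7.333 0.84 0.119 96.1
7.433 none
7.533 none
7.633 0.77 0.113 55.8
7.7333 [0.5618 0.1031 0.0934] [0.1 0.3 0.8]
```

```bash
python3 trk.py 20
```

```text
7.733 0.83 0.116 43.4
7.833 0.58 0.1 21.6
7.933 0.8 0.11 11.6
8.033 0.63 0.11 -3.3
8.133 0.72 0.113 -13.1
8.233 0.82 0.118 -28.9
8.333 0.7 0.123 -43.4
8.433 0.7 0.128 -59.5
8.533 0.79 0.125 -63.7
8.633 0.97 0.121 -79.4
8.733 none
8.833 0.59 0.12 -102.8
8.933 0.61 0.119 -113.7
9.033 0.69 0.118 -126.9
9.133 0.63 0.117 -137.0
9.233 0.88 0.124 -145.6
9.333 0.85 0.119 -161.1
9.433 0.76 0.126 -172.3
9.533 0.67 0.122 179.6
9.633 0.64 0.127 167.9
9.7333 [0.5618 0.1031 0.0934] [-0.4  0.6  0.3]
```

```bash
cat > fit.py <<'E'
from h import *
import pickle,glob,sys
from scipy.optimize import least_squares
# refine lug angle by fitting to dark pixels? use all landmark data re-run offline not possible -> parse logs
d=np.loadtxt('log.txt'); t=d[:,0]; a=np.degrees(np.unwrap(np.radians(d[:,2])))
a+= -67.7-a[0]
t0=t[0]
def th(x,t,):
    a0,w,k,c=x; tt=t-t0   # w>0 speed deg/s ; dw=-k w - c
    return a0-((w+c/k)*(1-np.exp(-k*tt))/k - c/k*tt)
pr=lambda x:np.r_[(th(x,t)-a)/2.5,(x[2]-.16)/.08,(x[3]-5)/8]
r=least_squares(pr,[a[0],165,.16,5],loss='soft_l1'); x=r.x
om=lambda t:(x[1]+x[3]/x[2])*np.exp(-x[2]*(t-t0))-x[3]/x[2]
print(x.round(3),'res',np.std(th(x,t)-a).round(2),'last',(th(x,t)-a)[-8:].round(1))
from scipy.optimize import brentq
J=np.linalg.inv(r.jac.T@r.jac)
for n in range(4):
    g=-186.6-360*n
    try:
        T=brentq(lambda q:th(x,q)-g,t0,t0+20 if om(t0+20)>0 else brentq(om,t0,t0+40))
        gr=np.array([(th(x+np.eye(4)[i]*1e-4,T)-th(x,T))/1e-4 for i in range(4)])
        print('pass',n+1,round(T,3),'speed',om(T).round(1),'sd deg',np.sqrt(gr@J@gr).round(2))
    except Exception as e: print(n,e)
E
cat > log.txt <<'E'
6.133 0.119 -67.7
6.233 0.129 -84.4
6.333 0.119 -104.9
6.433 0.12 -118.0
6.533 0.117 -135.1
6.633 0.127 -150.9
6.733 0.128 -169.4
6.833 0.127 176.2
6.933 0.128 160.8
7.033 0.132 147.2
7.133 0.12 136.7
7.233 0.122 116.7
7.333 0.119 96.1
7.633 0.113 55.8
7.733 0.116 43.4
7.833 0.1 21.6
7.933 0.11 11.6
8.033 0.11 -3.3
8.133 0.113 -13.1
8.233 0.118 -28.9
8.333 0.123 -43.4
8.433 0.128 -59.5
8.533 0.125 -63.7
8.633 0.121 -79.4
8.833 0.12 -102.8
8.933 0.119 -113.7
9.033 0.118 -126.9
9.133 0.117 -137.0
9.233 0.124 -145.6
9.333 0.119 -161.1
9.433 0.126 -172.3
9.533 0.122 179.6
9.633 0.127 167.9
E
python3 fit.py; python3 - <<'E'
import cv2
a=cv2.imread('pics/k09433.png')[150:250,160:280]
cv2.imwrite('pics/k1.png',cv2.resize(a,None,fx=5,fy=5))
E
```

```text
[-6.65680e+01  1.76514e+02  1.05000e-01  5.68400e+00] res 2.6 last [-0.8  0.7 -0.7 -3.4  1.   1.2 -1.5 -0.5]
pass 1 6.847 speed 159.8 sd deg 0.81
pass 2 9.577 speed 106.5 sd deg 1.3
pass 3 14.726 speed 39.4 sd deg 39.63
3 f(a) and f(b) must have different signs
```

View pics/k1.png

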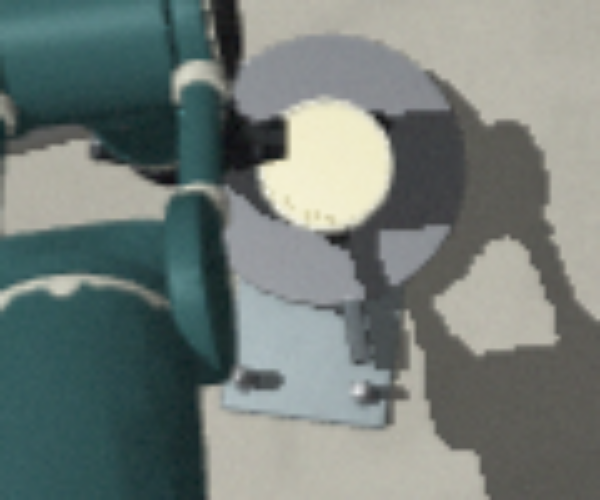

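Call:
play_rows(slide=[[0,0,0.3],[0,0,0.6],[0,0,0.6]], delta_rot=[[0,0,0],[0,0,0],[0,0,0]])

```text
time: 9.98
tool_pos: [0.5612, 0.103, 0.0865]
tcp_rot: [-0.005, 3.131, 0.005]
wrist_force: [1.3, -0.1, 0.0]
width: -0.001
```

```bash
python3 trk.py 24 | tee o.txt; awk '$4!="" && $1<90 && NF==4{print $1,$3,$4}' o.txt >> log.txt; python3 fit.py
```

```text
9.983 0.56 0.122 136.7
10.083 0.77 0.121 128.1
10.183 0.61 0.122 117.2
10.283 0.59 0.107 105.8
10.383 0.61 0.125 94.3
10.483 none
10.583 none
10.683 none
10.783 0.58 0.117 57.8
10.883 0.75 0.109 52.7
10.983 0.89 0.112 40.6
11.083 0.82 0.115 30.8
11.183 0.78 0.116 23.5
11.283 0.81 0.115 17.8
11.383 0.74 0.124 6.7
11.483 0.83 0.117 -3.6
11.583 0.59 0.113 -5.5
11.683 0.77 0.117 -16.8
11.783 0.67 0.116 -29.0
11.883 0.61 0.11 -33.9
11.983 0.82 0.125 -42.3
12.083 0.62 0.12 -47.1
12.183 0.9 0.122 -60.7
12.283 0.85 0.112 -61.5
12.3833 [0.5619 0.1031 0.0874] [-0.3 -0.6 -0.2]
[-6.59060e+01  1.79486e+02  1.72000e-01 -2.62100e+00] res 2.75 last [-4.  -0.6  3.8  1.   1.9 -0.8  5.4 -1. ]
pass 1 6.844 speed 160.6 sd deg 0.81
pass 2 9.592 speed 105.7 sd deg 0.74
pass 3 14.234 speed 55.9 sd deg 6.85
pass 4 24.86 speed 21.7 sd deg 108.54
```

```bash
python3 trk.py 12 | tee o.txt; awk 'NF==4 && $1<90{print $1,$3,$4}' o.txt >> log.txt; python3 fit.py
```

```text
12.383 none
12.483 0.6 0.118 -74.7
12.583 0.74 0.122 -86.2
12.683 0.84 0.122 -87.7
12.783 0.82 0.127 -97.8
12.883 none
12.983 0.97 0.127 -106.7
13.083 0.94 0.125 -115.5
13.183 0.83 0.112 -117.3
13.283 0.97 0.122 -123.7
13.383 0.63 0.121 -130.6
13.483 0.95 0.125 -133.9
13.5833 [0.5619 0.1031 0.0875] [-0.3 -1.3  0.5]
[-6.66260e+01  1.77109e+02  1.33000e-01  1.95600e+00] res 2.79 last [-0.3  3.3 -0.4  2.2 -2.1 -1.6 -0.6 -3.1]
pass 1 6.846 speed 159.7 sd deg 0.75
pass 2 9.586 speed 106.3 sd deg 0.65
pass 3 14.421 speed 48.8 sd deg 3.0
3 f(a) and f(b) must have different signs
```

```bash
python3 trk.py 4 | tee o.txt; awk 'NF==4 && $1<90{print $1,$3,$4}' o.txt >> log.txt; python3 fit.py; python3 - <<'E'
import cv2
a=cv2.imread('pics/k13883.png')[150:250,160:280]
cv2.imwrite('pics/k2.png',cv2.resize(a,None,fx=5,fy=5))
E
```

```text
13.583 0.89 0.122 -139.1
13.683 0.76 0.124 -145.0
13.783 0.94 0.124 -151.6
13.883 0.57 0.127 -154.2
13.9833 [0.5618 0.1031 0.0874] [1.  0.1 0.9]
[-6.6983e+01  1.7603e+02  1.1800e-01  3.7060e+00] res 2.79 last [-0.9 -0.3  0.9 -1.5 -1.8 -1.3 -0.  -2.6]
pass 1 6.847 speed 159.3 sd deg 0.73
pass 2 9.584 speed 106.6 sd deg 0.64
pass 3 14.494 speed 45.9 sd deg 2.12
3 f(a) and f(b) must have different signs
  z = (f / f_scale) ** 2
```

View pics/k2.png

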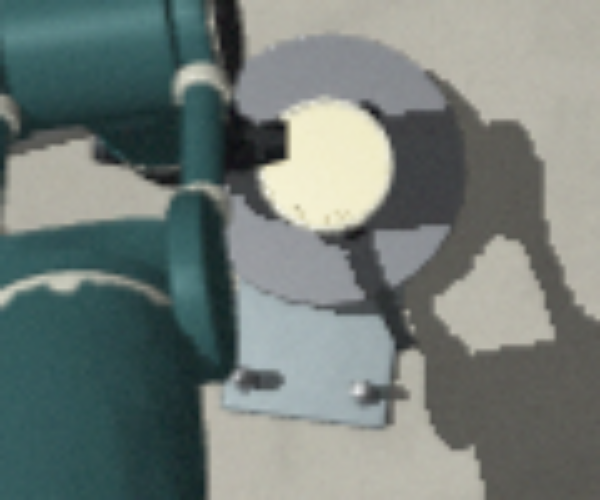

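```bash
python3 - <<'E'
from h import *
import pickle
p=pickle.load(open('trk13583.pkl','rb'))[3][1]
for x,y in [(405,345),(399,347),(411,343),(387,303),(392,311)]:
    w=at_z(p,(160+(x+.5)/5-.5,150+(y+.5)/5-.5),.07)[:2]-np.array([.5616,.0262]); print(np.hypot(*w),np.degrees(np.arctan2(w[1],w[0])))
E
```

```text
0.132694666961722 -156.25417943307215
0.1323413352928972 -158.08555680588694
0.13318294745112327 -154.43364327385973
0.10165057388630903 -156.05544985657562
0.10802311565634441 -155.58940036560267
```

Call:
play_rows(slide=[[0,0,0],[0,0,0],[0,0,0],[0,0,0],[0,0,0],[0,0,1.3],[0,0,1.4],[0,0,1.4],[0,0,1.4]], delta_rot=[[0,0,0],[0,0,0],[0,0,0],[0,0,0],[0,0,0],[0,0,0],[0,0,0],[0,0,0],[0,0,0]])

```text
time: 14.73
tool_pos: [0.5671, 0.1038, 0.078]
tcp_rot: [-0.005, 3.119, 0.007]
wrist_force: [-0.1, -0.3, 19.2]
width: -0.003
```

```bash
python3 trk.py 5; python3 - <<'E'
import cv2,glob
f=sorted(glob.glob('pics/k1[45]*.png'))[-1]; a=cv2.imread(f)[150:250,160:280]
cv2.imwrite('pics/k3.png',cv2.resize(a,None,fx=5,fy=5))
E
```

```text
14.733 0.96 0.123 172.0
14.833 0.77 0.122 175.9
14.933 0.83 0.127 173.1
15.033 0.66 0.126 172.3
15.133 0.65 0.131 174.1
15.2333 [0.567  0.1037 0.078 ] [-0.   1.  18.2]
```

View pics/k3.png

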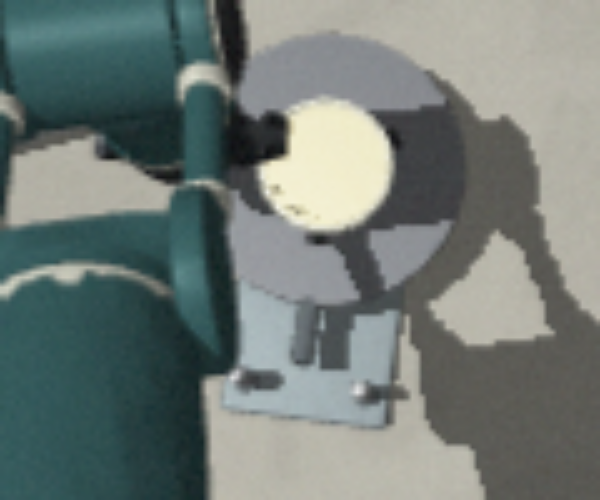

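The lug stands at about (303,335), midway between the posts at (240,378) and (362,390), and it isn't moving. The measured angle is about 173.5°, against 173.4° for the gate, and the tip is pressing with about 18 N. I'm handing it in.

```bash
python3 -c "
from h import *
print(finish_job())"
```

```text
the job is handed in; nothing more can be done
None
```

The bearing check is done. I handed it in with the lug stopped in the gate and the shut fingertips holding the disc there.

- **Flick:** I pushed the lug clockwise, starting about 93° from the gate, and let go roughly 230° before it got there. The disc left at about 3 rad/s, and the arm lifted clear straight away.
- **Free passes:** The lug went past the gate twice with nothing touching the disc, at about 6.85 s (2.8 rad/s) and 9.6 s (1.9 rad/s).
- **Brake:** On the third pass I pressed straight down on the bare ring, timed from a fit to the tracked lug angle. The lug was then moving at about 0.8 rad/s.
- **Last checks:** The lug stayed still for 0.4 s in the pictures, at a mean angle of about 173.5° against 173.4° for the gate. The tip was pressing with about 18 N at 15.2 s. Single readings of the angle scatter by 2–3°, well inside the gap between the posts.
- **Early touch:** Before the flick I pressed once on the disc at rest with about 6 N, lug still at its starting place, to find the contact height.
- **Tip shift:** In the final press the tip moved about 5 mm sideways along the ring (x 0.562 to 0.567).
- **Dish and other things:** I planned every path clear of the dish, carton, rack and bottle and saw no sign of contact. I did not measure their positions again at the end.

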